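# Mix the finish flask on the press-to-run mixer

### The job

Take the loose red dust cup off the amber flask and hang it mouth down on the steel drying peg. Then lift the stoppered flask out of its cork rest, stand it upright in the orange sprung ring of the blue mixer, and press it down until the ring is at its stop. Finish while still holding the flask pressed down with the gripper; do not push the other things on the bench about or tip the flask over.

Things in the scene. Friction and masses are not known exactly. Their poses are not given: they have to be found in the camera images.
- cup_center (a point): Red metal dust cup, a round tube 45 mm across and 62 mm tall, closed on top, open below (wall 2.5 mm, inside 40 mm across, 58 mm deep). It starts loose, mouth down over the flask's neck, its ceiling resting on the stopper, and lifts straight off. This point is its centre, 31 mm above its mouth; z points to the closed end. About 0.06 kg.
- cup_mouth (a point): Centre of the cup's open mouth, on its rim plane; z points to the closed end.
- flask_center (a point): Amber round flask, 137 mm tall: a ball 80 mm across, then a neck 26 mm across (78 to 125 mm above the ball's lowest point), then a black stopper 34 mm across, 12 mm thick. This point is on its axis half-way up, 68.5 mm above the lowest point; z points up the neck. 0.28 to 0.4 kg, low centre of mass. It starts upright in a cork ring rest, with the cup over its neck.
- flask_neck (a point): The place to grip the flask, on its axis, 106 mm above its lowest point, 19 mm below the stopper's underside; z points up the neck.
- peg_tip (a point): Flat top of the steel drying peg: 22 mm across, it stands upright out of a round wooden foot 90 mm across, and its top is 120 mm above the bench. z up. The cup hangs with its ceiling on this top, so its mouth is then 58 mm below this point.
- ring_center (a point): Centre of the orange sprung ring, in the plane of its bar's middle line; z up. Bar 10 mm thick; ring 82 mm across outside, about 60 inside. It stands over a round blue mixer; 86 mm above the bench when up; this point goes down with it. The flask's ball seats in it with its lowest point 11 mm below this point: flask_center is then 57 mm and the neck point 95 mm above it.
- spring_ring (a joint): How far the sprung ring is pressed down, in m: 0 up, 0.012 at its stop. The spring takes about 6 N to start and 12 N at the stop, so the flask's own weight does not move it. The ring moves straight down on three posts over the fixed mixer body, which is 120 mm across and 46 mm high.
- cup: The red dust cup; origin at the centre of its mouth.
- flask: The amber flask; origin at the lowest point of its ball, which starts 6 mm above the bench in the cork ring rest (92 mm across, 20 mm high).
- scale_a: Bystander: dark wood slip lying on the bench, 120 x 32 x 10 mm, origin under its centre.
- scale_b: Bystander: mid-brown wood slip lying on the bench, 120 x 32 x 10 mm, origin under its centre.
- file: Bystander: flat file with a wooden handle lying on the bench, about 270 mm long, 18 mm high.
- screwdriver: Bystander: screwdriver lying on the bench at the near right, origin under its middle.
- glue: Bystander: white bottle with an orange cap, 48 mm across, 120 mm tall, standing on the bench.
- sanding_block: Bystander: cork sanding block, 110 x 65 x 35 mm.
- brush: Bystander: brush lying on the bench at the near left, origin under its middle.
Mind the look-alikes: they are no part of the job. Leave any green or yellow look-alike of the part that bears peg_tip alone.

How it is judged (in metres and radians):
On the way, in this order (a step that is already met when the one before it is completed fails the run):
1. the dust cup hangs mouth down on the drying peg, let go (z of cup_mouth in the frame of peg_tip below -0.052 m and horizontal distance between cup_mouth and peg_tip below 0.016 m and angle between cup_mouth's own z axis and vertical below 0.2 rad and contact force between the fingers and cup below 0.2 N and linear speed of cup below 0.03 m/s), for 0.3 s.
2. the flask stands upright in the sprung ring and the gripper holds it pressed down (value of joint spring_ring above 0.009 m and horizontal distance between flask_center and ring_center below 0.01 m and z of flask_center in the frame of ring_center between 0.048 and 0.064 m and angle between flask_center's own z axis and vertical below 0.17 rad and contact force between flask and spring_ring above 5 N and contact force between the fingers and flask above 2 N and contact force between the fingers and spring_ring below 0.2 N and linear speed of flask below 0.03 m/s), for 0.5 s.
At the end, for the whole second after the job is handed in: Cup hangs mouth down on the peg, mouth 52 mm or more below its top, within 16 mm of its axis, under 0.2 rad tilt, let go, still. Flask sits in the ring within 10 mm of its axis, under 0.17 rad tilt, and the gripper, touching it and not the ring, holds the ring down 9 mm or more (all of step 1 and all of step 2); the arm keeps its last pose, push and grip.
It fails at once if another thing on the bench is pushed more than 30 mm (distance of any of scale_a, scale_b, file, screwdriver, glue, sanding_block, brush from where it was at the start of the episode above 0.03 m).
It fails at once if the flask is tipped over (angle between flask_center's own z axis and vertical above 0.8 rad).
It also fails if it takes over 67 s, if anything falls off the work surface, if the arm or the gripper's body presses on something with over 40 N, if the wrist force passes 120 N, or if a joint passes its speed limit or range.

### The arm

A 7-joint arm with a two-finger parallel gripper is mounted at the origin on the work surface. World frame = base frame: x ahead of the robot, y to its left, z up, the work surface at z = 0. Lengths are in m, angles in degrees, forces in N, time in s.
With the tool pointing down it reaches from about 0.4 to 0.85 m from the base axis. Payload 4.5 kg.
Tool frame: the origin (TCP) lies on the mounting face of the last link; the fingertips stand 166 mm ahead of it and the grasp point (between the pads) lies 147 mm ahead of it; x points along the fingers, y is the direction in which the jaws open and shut, and the axes are right-handed (so a half turn about x gives the same grasp; the last joint's range is limited). The gripper opens to 88 mm and grips with 3 to 60 N. Pads are 18 mm wide; open, the fingers measure 123 mm over their backs; the gripper's body (75 mm by 187 mm) begins 45 mm behind the grasp point.
Start: joints at [68.056, 39.483, -11.15, 89.685, 9.013, 51.709, -12.324], TCP at [0.253, -0.571, 0.405] pointing down, gripper open.
Joint ranges: [-172.22, 172.22], [-26.19, 119.32], [-84.43, 86.54], [7.71, 146.69], [-57.33, 237.33], [2.42, 119.75], [-152.13, 152.13]. Speed limits (degrees/s): [147.25, 147.25, 180, 180, 180, 180, 180].

### API

Orientations are given as [roll, pitch, yaw] about the fixed x, y, z axes, in that order (R = Rz(yaw) Ry(pitch) Rx(roll)).
In Python, from plant import r, optics, models gives the robot as it stands.
- The arm moves only by the shell command python3 -m creep 'ROWS' [OPENING] [FORCE]. ROWS is JSON, a list of rows, each a list of 4 numbers: the shift along the tool's x, y, z in m, then the turn about the tool's x in degrees. A call has 1 to 12 rows; each row is the pose to reach, as a shift and turn from the pose commanded when the call began, along the tool's axes at that moment; what a row does not reach only later rows make up. A row lasts 1/12 s, in which the tool goes at most 41.7 mm and 7.16 degrees, less where a joint would pass 70% of its speed; a pose out of reach is approached as far as the arm can. A call with a gripper value outside its range is refused whole. OPENING is the finger opening in m, from 0 to 0.0881, set as the call begins (- or left out, the last holds). The fingers move at their own pace and stop on an object; FORCE is the grip in N (left out, the last holds). Time passes only in rows, so rows that repeat a pose let the fingers close. It gives the time, the measured TCP pose, the force and the opening at its end, in the units of the state.
- r.read_state(): the state, without advancing time (a new reading comes with each control period).
- optics.grab_frame(name): name is "scene" or "top"; returns a dict with "color" (480x640x3 uint8, red, green, blue), "fx", "fy", "cx", "cy" (pixels), "rvec" (rotation vector, rad) and "tvec" (3), from world to camera coordinates, as OpenCV has them. Camera axes: x right, y down, z forward; pixel columns grow to the right and rows downward; lengths in m; the calibration is good to about 2 mm. A picture is of the moment at which its call begins. There is no depth.
- r.job_done(): hands the job in, once; it reports no verdict.
Trained networks look in the newest picture that a camera, given by its name, has taken for a name from the list of things; names that differ only in an ending like _2 or _b are one class to them, and where a whole thing is asked for, a point or a joint stands for the part that bears it (a point fixed in the world has none). Each returns a list of dicts, best first, with "confidence" (0 to 1); they miss things now and then, are a little off and sometimes report something else, mostly with a low value. They report only what shows in the picture. A call takes as long as a camera call. They do not tell look-alikes from the thing itself.
- models.boxes_of(camera, target): "uv" ([column, row] in pixels, amid what is visible of it).
The state is a dict: "time_s": time; "joint_positions": joint angles; "qd": joint speeds; "tau": joint torques, N m; "position": TCP position; "tcp_rot": TCP orientation; "ft_force": force on the tool from outside, world axes, zero at the start; "torque": the same for the moment, N m; "width": opening from 0.0 (shut) to 1.0 (fully open).
Only numpy, scipy, OpenCV 4.12 (cv2) and the standard library are available. Lean on these libraries where they do the work, as an engineer would, in place of code of your own. Each camera call takes 0.05 s, during which the arm holds its last target. There are 200 camera calls.

## Working session

There is one attempt and no reset: what is moved stays moved. The work goes in short steps, Python scripts to look and compute and a shell command to move; the robot and the scene stay as the last step left them, time stands still between calls to the robot, and variables do not carry over. Pictures are saved under pics/ and viewed, about 8 in all and at most 12, crops included, and the job is handed in when it is done.

```bash
ls; mkdir -p pics; cat > h.py <<'E'
import numpy as np, cv2
from plant import r, optics, models
def cam(n):
    f=optics.grab_frame(n); R=cv2.Rodrigues(np.array(f["rvec"],float))[0]; t=np.array(f["tvec"],float).ravel()
    return f,R,t
def ray(c,uv):
    f,R,t=c; d=R.T@np.array([(uv[0]-f["cx"])/f["fx"],(uv[1]-f["cy"])/f["fy"],1.]); return -R.T@t,d
def at_z(c,uv,z):
    o,d=ray(c,uv); return o+d*(z-o[2])/d[2]
def proj(c,p):
    f,R,t=c; q=R@np.array(p,float)+t; return np.array([f["fx"]*q[0]/q[2]+f["cx"],f["fy"]*q[1]/q[2]+f["cy"]])
def tri(rays):
    A=0;b=0
    for o,d in rays:
        d=d/np.linalg.norm(d);M=np.eye(3)-np.outer(d,d);A=A+M;b=b+M@o
    return np.linalg.solve(A,b)
E
python3 - <<'E'
from h import *
print(r.read_state())
for n in("scene","top"):
    c=cam(n); print(n,-c[1].T@c[2],c[0]["fx"]); cv2.imwrite(f"pics/{n}0.png",c[0]["color"][:,:,::-1])
    for t in["cup","flask","peg_tip","ring_center","flask_neck","cup_center","cup_mouth","spring_ring","glue"]:
        print(t,[(np.round(x["uv"],1).tolist(),round(x["confidence"],2)) for x in models.boxes_of(n,t)])
E
```

```text
pics
{'time_s': 0.0, 'joint_positions': array([ 68.0568395 ,  39.53183072, -11.14550247,  89.74574789,
         9.01165594,  51.70705673, -12.32268101]), 'qd': array([ 0.03204092, -0.04430946,  0.0654459 , -0.04580326, -0.00976907,
       -0.04098091,  0.01986829]), 'tau': array([ 8.84106885e-05, -5.27558362e+01, -1.26692556e+00, -1.53425235e+01,
       -5.26364415e-02,  6.46878878e-03,  1.54058671e-04]), 'position': array([ 0.25286011, -0.57120337,  0.4039207 ]), 'tcp_rot': array([-86.57347548,  89.89715258, 117.31278008]), 'ft_force': array([ 0.31660642, -0.1342127 ,  0.55845739]), 'torque': array([ 0.03842977, -0.00245221,  0.00696786]), 'width': 1.0004367473530515}
scene [ 1.15140841 -0.32908362  1.14062648] 467.5886513465195
cup [([220.9, 284.6], 0.81)]
flask [([227.1, 302.5], 0.83)]
peg_tip [([258.3, 220.0], 0.97), ([317.6, 269.5], 0.83), ([306.4, 231.1], 0.7), ([419.1, 263.8], 0.37)]
ring_center [([411.1, 207.2], 0.88)]
flask_neck [([225.6, 299.7], 0.91), ([216.7, 286.2], 0.41)]
cup_center [([219.7, 282.3], 0.75), ([389.8, 295.8], 0.73)]
cup_mouth [([216.8, 285.3], 0.56), ([223.3, 302.7], 0.42)]
spring_ring [([407.9, 207.5], 0.95), ([346.1, 222.3], 0.31)]
glue [([418.0, 264.7], 0.94)]
top [0.35834159 0.01411105 1.47214259] 572.2864442146334
cup [([453.7, 236.1], 0.61)]
flask [([437.4, 246.4], 0.91), ([217.2, 225.3], 0.72)]
peg_tip [([329.1, 284.0], 0.8), ([342.8, 232.2], 0.64), ([364.7, 321.3], 0.58)]
ring_center [([219.0, 227.3], 0.64)]
flask_neck [([437.1, 247.8], 0.84)]
cup_center [([450.6, 234.6], 0.72)]
cup_mouth [([340.8, 230.2], 0.72), ([450.1, 235.6], 0.57)]
spring_ring [([214.8, 231.1], 0.62)]
glue [([257.4, 177.2], 0.69)]
```

View pics/scene0.png

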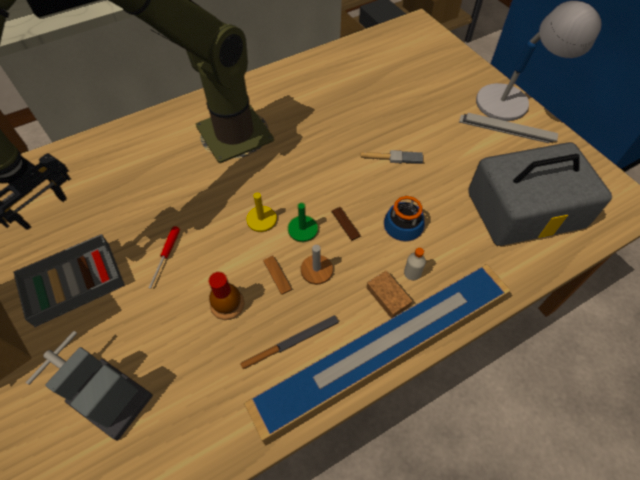

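View pics/top0.png

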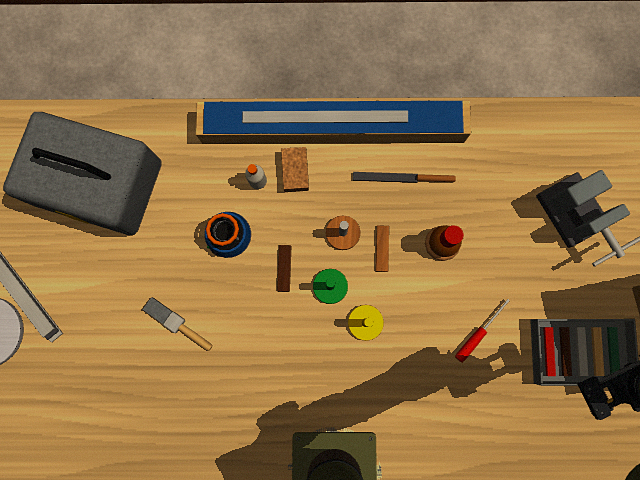

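The pictures show the cup over the flask (scene 219,285; top 453,236). The steel peg on its wooden foot is at scene 317,250 and top 344,227, with the green and yellow look-alikes beside it. The ring on the mixer is at scene 407,208 and top 224,229. Next I'll refine these positions by colour masks.

```bash
cat >> h.py <<'E'
from scipy.optimize import least_squares
def circ(rad,z,n=60):
    a=np.linspace(0,2*np.pi,n,endpoint=False); return np.c_[rad*np.cos(a),rad*np.sin(a),np.full(n,z)]
def mask(c,kind,uv,w):
    hsv=cv2.cvtColor(c[0]["color"],cv2.COLOR_RGB2HSV).astype(int); H,S,V=hsv[...,0],hsv[...,1],hsv[...,2]
    m={"red":((H<5)|(H>174))&(S>170)&(V>70),"orange":(H>=5)&(H<16)&(S>190)&(V>120),"grey":(S<60)&(V>70)}[kind].astype(np.uint8)
    b=np.zeros_like(m);u,v=map(int,uv);b[v-w:v+w,u-w:u+w]=1;m=m*b
    n,l,s,_=cv2.connectedComponentsWithStats(m); 
    return (l==1+np.argmax(s[1:,4])).astype(np.uint8)
def hc(p):
    h=cv2.convexHull(np.float32(p)); x,y,w,hh=h[:,0,0].min(),h[:,0,1].min(),np.ptp(h[:,0,0]),np.ptp(h[:,0,1])
    M=cv2.moments(h); return np.array([M["m10"]/M["m00"],M["m01"]/M["m00"]]),(w,hh)
def fit(cs,masks,model,x0):
    """model: points about axis with true z; returns xy for both & each camera"""
    obs=[hc(np.argwhere(m)[:,::-1]) for m in masks]
    def res(x,k): 
        P=model+[x[0],x[1],0]; f,R,t=cs[k]; q=P@R.T+t
        c,s=hc(np.c_[f["fx"]*q[:,0]/q[:,2]+f["cx"],f["fy"]*q[:,1]/q[:,2]+f["cy"]]); res.s=s
        return c-obs[k][0]
    out=[]
    for ks in([0,1],[0],[1]):
        s=least_squares(lambda x:np.concatenate([res(x,k) for k in ks]),x0,diff_step=1e-3,x_scale=.1); out.append(np.round(s.x,4).tolist())
    for k in(0,1): res(out[0],k); print("size obs",np.round(obs[k][1],1),"model",np.round(res.s,1))
    return out
E
cat > m.py <<'E'
from h import *
cs=[cam("scene"),cam("top")]
for nm,kind,uvs,w,model in [
 ("cup","red",((219,285),(453,236)),22,np.r_[circ(.0225,.085),circ(.0225,.147)]),
 ("peg","grey",((317,252),(344,227)),16,np.r_[circ(.011,.014),circ(.011,.12)]),
 ("ring","orange",((407,208),(224,229)),26,np.r_[circ(.041,.086),circ(.036,.091),circ(.036,.081)])]:
    ms=[mask(c,kind,uv,w) for c,uv in zip(cs,uvs)]
    x0=at_z(cs[1],uvs[1],.1)[:2]
    print(nm,[int(m.sum()) for m in ms],fit(cs,ms,model,x0))
    for c,m in zip(cs,ms): c[0]["color"][m>0]=[0,255,255]
a=cv2.resize(cs[0][0]["color"][180:330,190:450],None,fx=3,fy=3,interpolation=0)
b=cv2.resize(cs[1][0]["color"][170:300,190:480],None,fx=2.6,fy=2.6,interpolation=0)[:, :780]
b=cv2.copyMakeBorder(b,0,0,0,780-b.shape[1],0)
v=np.vstack([a,b]);v=cv2.resize(v,(580,int(v.shape[0]*580/780)));cv2.imwrite("pics/m1.png",v[:,:,::-1])
E
python3 m.py
```

```text
size obs [16. 24.] model [23.2 28.1]
size obs [18. 17.] model [24.4 22.7]
cup [257, 272] [[0.5757, -0.2836], [0.571, -0.2825], [0.5792, -0.2848]]
size obs [ 6. 21.] model [ 8.6 27.3]
size obs [7. 8.] model [ 9.9 16.1]
peg [79, 56] [[0.6045, -0.0229], [0.5949, -0.0206], [0.6112, -0.0239]]
size obs [27. 22.] model [29.5 23.6]
size obs [32. 32.] model [33.3 32.8]
ring [223, 308] [[0.5996, 0.2751], [0.5999, 0.2741], [0.5996, 0.2757]]
```

View pics/m1.png

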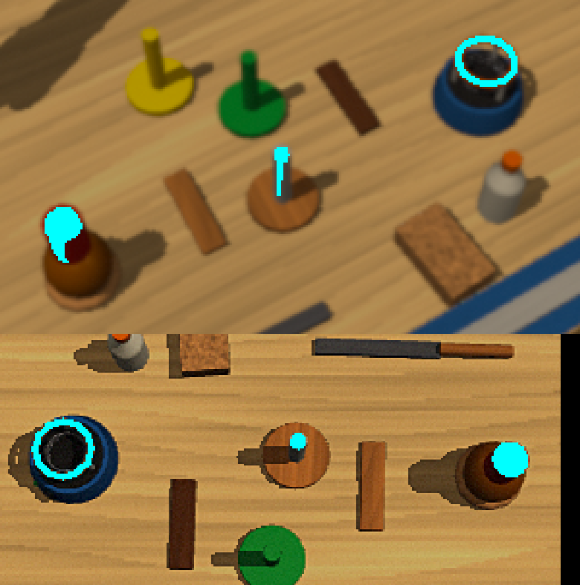

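```bash
sed -i 's/(S>170)&(V>70)/(S>170)\&(V>35)/' h.py; cat > m2.py <<'E'
from h import *
cs=[cam("scene"),cam("top")]
for k,(u,v) in ((0,(219,285)),(0,(317,250)),(1,(344,229))):
    hsv=cv2.cvtColor(cs[k][0]["color"],cv2.COLOR_RGB2HSV)
    for row in hsv[v-15:v+20:3,u-12:u+14:3]: print(' '.join('%d/%d/%d'%tuple(p) for p in row))
    print()
# disc-only in top
for nm,kind,uv,w,mod in(("cup","red",(453,236),22,circ(.0225,.147)),("peg","grey",(344,227),16,circ(.011,.12))):
    m=mask(cs[1],kind,uv,w) if nm=="peg" else mask(cs[1],kind,uv,w)
    print(nm,m.sum(),fit([cs[1],cs[1]],[m,m],mod,at_z(cs[1],uv,.12)[:2]))
E
python3 m2.py
```

```text
18/142/169 17/141/173 18/141/175 18/141/173 19/137/173 21/128/177 20/130/178 19/136/178 19/138/178
17/141/176 17/144/175 8/202/150 3/255/143 3/253/143 6/229/145 17/144/173 18/137/177 17/140/173
19/135/177 7/207/148 2/255/141 2/255/142 2/255/142 2/255/142 7/216/145 17/140/175 18/140/178
18/141/174 3/255/143 1/255/143 1/255/142 2/255/143 2/255/142 2/248/139 17/144/156 18/140/167
16/148/174 3/255/143 2/255/142 2/255/143 2/255/143 2/255/143 2/251/118 14/166/95 18/145/157
17/141/173 7/206/136 1/255/143 2/255/143 2/255/142 2/255/123 1/235/64 4/246/59 15/244/69
17/141/177 16/151/144 2/255/90 2/250/97 1/245/79 2/243/63 2/247/61 1/238/59 14/255/71
17/141/166 16/159/130 4/252/82 1/255/74 2/255/69 2/243/63 1/238/60 2/255/58 12/255/73
17/141/163 15/211/104 11/255/93 2/248/75 2/255/70 2/251/63 1/251/60 8/251/68 14/255/85
18/142/160 15/242/97 15/255/104 10/255/89 3/241/74 2/244/68 10/238/77 15/250/101 15/247/91
17/141/155 15/229/98 15/255/100 15/255/105 15/255/109 16/250/110 15/255/103 15/255/95 15/255/85
17/141/168 15/185/105 14/255/93 14/255/98 15/255/99 15/255/98 15/255/94 15/255/86 15/252/77


[... 1876 characters left out ...]
3 13/198/174 14/218/138 15/209/140
13/202/154 13/192/179 13/203/161 13/206/176 13/210/157 13/197/167 12/202/174 13/203/148 13/208/142
13/203/146 13/207/171 13/200/162 14/211/168 13/198/157 14/207/161 13/198/171 13/198/148 12/213/139
12/206/161 13/206/166 13/203/157 14/201/175 12/196/156 13/200/168 14/202/167 13/200/152 18/148/210
18/187/60 11/207/95 13/205/173 14/196/181 13/195/162 13/196/177 13/211/111 18/145/201 19/149/186

size obs [22. 17.] model [19.3 19. ]
size obs [22. 17.] model [19.3 19. ]
cup 306 [[0.5735, -0.2748], [0.5735, -0.2748], [0.5735, -0.2748]]
size obs [7. 8.] model [9.2 9. ]
size obs [7. 8.] model [9.2 9. ]
peg 56 [[0.6026, -0.0226], [0.6026, -0.0226], [0.6026, -0.0226]]
```

```bash
sed -i 's/"red":.*"orange"/"red":((H<8)|(H>174))\&(S>195)\&(V>50),"redtop":((H<8)|(H>174))\&(S>170)\&(V>110),"pegs":(S<118)\&(V>55),"pegtop":(S<120)\&(V>110),"orange"/' h.py; cat > m3.py <<'E'
from h import *
cs=[cam("scene"),cam("top")]
for nm,k,kind,uv,w,mod in(("cup",0,"red",(219,285),22,np.r_[circ(.0225,.085),circ(.0225,.147)]),("cup",1,"redtop",(453,236),22,circ(.0225,.147)),
  ("peg",0,"pegs",(317,255),17,np.r_[circ(.011,.012),circ(.011,.12)]),("peg",1,"pegtop",(344,227),16,circ(.011,.12))):
    m=mask(cs[k],kind,uv,w)
    print(nm,k,m.sum(),fit([cs[k]]*2,[m,m],mod,at_z(cs[1],{"cup":(453,236),"peg":(344,227)}[nm],.13)[:2])[0])
E
python3 m3.py
```

```text
size obs [21. 25.] model [23.1 28.1]
size obs [21. 25.] model [23.1 28.1]
cup 0 405 [0.5755, -0.2804]
size obs [18. 17.] model [19.3 19. ]
size obs [18. 17.] model [19.3 19. ]
cup 1 272 [0.5747, -0.2797]
size obs [ 8. 26.] model [ 8.7 27.7]
size obs [ 8. 26.] model [ 8.7 27.7]
peg 0 199 [0.602, -0.0227]
size obs [8. 7.] model [9.2 9. ]
size obs [8. 7.] model [9.2 9. ]
peg 1 58 [0.6036, -0.0232]
```

Both cameras agree to within 2 mm: cup (0.575,-0.280), peg (0.603,-0.023), ring (0.600,0.275). Next, a helper that converts a world target for the grasp point into a tool shift.

```bash
cat > g.py <<'E'
import sys; from h import *
from scipy.spatial.transform import Rotation as Ro
s=r.read_state(); R=Ro.from_euler("xyz",s["tcp_rot"],degrees=True).as_matrix(); p=np.array(s["position"])
g=p+R@[.147,0,0]
print("t",round(s["time_s"],2),"grasp",np.round(g,4),"F",np.round(s["ft_force"],1),"w",round(s["width"]*.0881,4),"q",np.round(s["joint_positions"],0))
print("xax",np.round(R[:,0],3),"yax",np.round(R[:,1],3))
for a in sys.argv[1:]:
    print(a,"shift",np.round(R.T@(np.array(eval(a))-g),4))
E
python3 g.py '.575,-.28,.24' '.575,-.28,.12'
```

```text
t 1.3 grasp [ 0.2531 -0.5715  0.2578] F [ 0.1  0.4 -0.2] w 0.0883 q [ 68.  39. -11.  90.   9.  52. -12.]
xax [ 0. -0. -1.] yax [ 0.405 -0.914  0.   ]
.575,-.28,.24 shift [ 0.0177 -0.1362 -0.4124]
.575,-.28,.12 shift [ 0.1377 -0.1362 -0.4124]
```

```bash
python3 -m creep '[[0,-0.007,-0.02],[0,-0.017,-0.052]]' 2>&1 | tail -3; python3 -m creep '[[0,-0.007,-0.02,0],[0,-0.018,-0.055,0],[0,-0.03,-0.092,0],[0,-0.043,-0.13,0],[0,-0.056,-0.168,0],[0,-0.068,-0.206,0],[0,-0.081,-0.244,0],[0,-0.093,-0.281,0],[0,-0.105,-0.319,0],[0,-0.118,-0.356,0],[0,-0.129,-0.390,0],[0.018,-0.136,-0.412,0]]' 0.088 25; python3 g.py '.575,-.28,.2' '.575,-.28,.12'
```

```text
$[0]: bad value
time_s: 2.3
position: [0.579, -0.2765, 0.3899]
tcp_rot: [153.8, 89.5, -2.1]
ft_force: [0.5, 0.1, 0.4]
width: 0.998
t 2.3 grasp [ 0.5803 -0.2766  0.2429] F [0.5 0.1 0.4] w 0.0879 q [ 26.  42.  -9.  88.   7.  51. -51.]
xax [ 0.009 -0.    -1.   ] yax [ 0.409 -0.913  0.004]
.575,-.28,.2 shift [0.0428 0.0008 0.0066]
.575,-.28,.12 shift [0.1228 0.0004 0.0072]
```

```bash
python3 -m creep '[[0,0,0,0],[0,0,0,0],[0,0,0,0]]' >/dev/null; python3 g.py '.575,-.28,.2' '.575,-.28,.12'
```

```text
t 2.55 grasp [ 0.5738 -0.2816  0.2397] F [-0.5 -0.4 -0.5] w 0.0878 q [ 26.  42.  -8.  88.   7.  51. -51.]
xax [-0.001 -0.001 -1.   ] yax [ 0.404 -0.915  0.001]
.575,-.28,.2 shift [ 0.0397 -0.001  -0.0018]
.575,-.28,.12 shift [ 0.1197 -0.001  -0.0019]
```

```bash
python3 -m creep '[[0.02,0,0,0],[0.05,0,-0.001,0],[0.08,0,-0.001,0],[0.105,0,-0.001,0],[0.119,0,-0.001,0],[0.119,0,-0.001,0],[0.119,0,-0.001,0]]'; python3 g.py '.575,-.28,.12'; python3 - <<'E'
from h import *
c=cam("scene")[0]["color"][200:330,130:330]; d=cam("top")[0]["color"][170:300,350:550]
cv2.imwrite("pics/a1.png",cv2.resize(np.vstack([c,d]),None,fx=2.3,fy=2.3)[:,:,::-1])
E
```

```text
time_s: 3.13
position: [0.5747, -0.2817, 0.268]
tcp_rot: [23.5, 89.9, -132.8]
ft_force: [0.6, 0.8, -0.3]
width: 0.998
t 3.13 grasp [ 0.5746 -0.2818  0.121 ] F [ 0.6  0.8 -0.3] w 0.0879 q [ 26.  50.  -7.  93.   9.  37. -52.]
xax [-0.001 -0.001 -1.   ] yax [ 0.403 -0.915  0.001]
.575,-.28,.12 shift [ 0.0009 -0.0015 -0.0011]
```

View pics/a1.png

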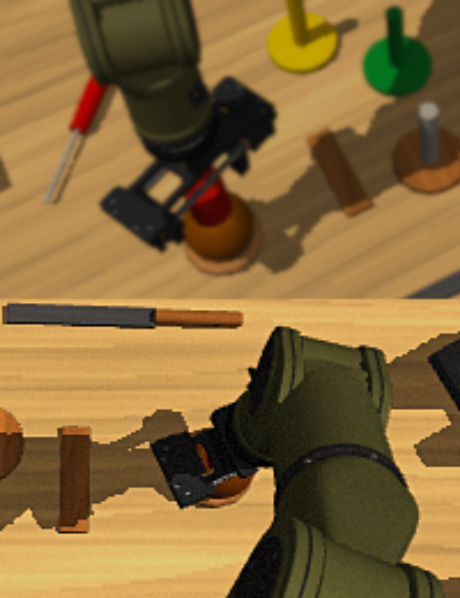

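The cup is between the fingers. Gripping and lifting.

```bash
python3 -m creep '[[0,0,-0.001,0],[0,0,-0.001,0],[0,0,-0.001,0],[0,0,-0.001,0],[0,0,-0.001,0],[0,0,-0.001,0],[0,0,-0.001,0],[0,0,-0.001,0]]' 0.03 20; python3 g.py
```

```text
time_s: 3.9
position: [0.5766, -0.2796, 0.2678]
tcp_rot: [104.0, 90.0, -52.1]
ft_force: [-0.4, -0.5, 0.1]
width: 0.498
t 3.9 grasp [ 0.5766 -0.2797  0.1208] F [-0.4 -0.5  0.1] w 0.0439 q [ 26.  51.  -7.  93.   9.  37. -52.]
xax [ 0. -0. -1.] yax [ 0.405 -0.914  0.   ]
```

Gripped at 44–45 mm. Lift straight up 110 mm.

```bash
python3 -m creep '[[-0.01,0,0,0],[-0.025,0,0,0],[-0.045,0,0,0],[-0.065,0,0,0],[-0.085,0,0,0],[-0.1,0,0,0],[-0.108,0,0,0],[-0.11,0,0,0],[-0.11,0,0,0],[-0.11,0,0,0]]'; python3 g.py '.603,-.023,.23'
```

```text
time_s: 4.73
position: [0.5762, -0.2794, 0.3769]
tcp_rot: [-43.3, 89.9, 160.6]
ft_force: [0.6, 0.7, -1.3]
width: 0.498
t 4.73 grasp [ 0.5759 -0.2793  0.2299] F [ 0.6  0.7 -1.3] w 0.0439 q [ 26.  42.  -8.  89.   7.  50. -51.]
xax [-0.002  0.001 -1.   ] yax [ 0.405 -0.914 -0.001]
.603,-.023,.23 shift [-0.     -0.2234 -0.1285]
```

```bash
python3 -m creep '[[0,-0.013,-0.0075,0],[0,-0.035,-0.02,0],[0,-0.065,-0.037,0],[0,-0.097,-0.056,0],[0,-0.13,-0.075,0],[0,-0.163,-0.094,0],[0,-0.19,-0.109,0],[0,-0.21,-0.121,0],[0,-0.22,-0.127,0],[0,-0.2235,-0.1285,0],[0,-0.2235,-0.1285,0],[0,-0.2235,-0.1285,0]]'; python3 -m creep '[[0,0,0,0],[0,0,0,0]]'>/dev/null;python3 g.py '.603,-.023,.23'; python3 - <<'E'
from h import *
cs=[cam("scene"),cam("top")]
f=cs[0][0]["color"].copy(); u,v=proj(cs[0],[.603,-.023,.226]); print(u,v)
m=mask(cs[0],"red",(u,v),26); print(m.sum(),hc(np.argwhere(m)[:,::-1]))
u,v=int(u),int(v)
c=f[v-60:v+110,u-110:u+110]; d=cs[1][0]["color"][160:330,250:470]
cv2.imwrite("pics/a2.png",cv2.resize(np.hstack([c,d]),None,fx=1.8,fy=1.8,interpolation=2)[:,:,::-1])
E
```

```text
time_s: 5.73
position: [0.6033, -0.0249, 0.3774]
tcp_rot: [40.1, 89.9, -116.1]
ft_force: [-0.2, -0.4, -0.8]
width: 0.497
t 5.9 grasp [ 0.6034 -0.0255  0.2306] F [ 0.3 -0.6 -0.1] w 0.0439 q [  2.  40.  -6.  95.   6.  45. -74.]
xax [-0.    -0.001 -1.   ] yax [ 0.402 -0.916  0.001]
.603,-.023,.23 shift [ 0.0006 -0.0024 -0.0006]
315.62338296995586 223.55537160003993
95 (array([319.42022117, 227.98578199]), (np.float32(10.0), np.float32(20.0)))
```

View pics/a2.png

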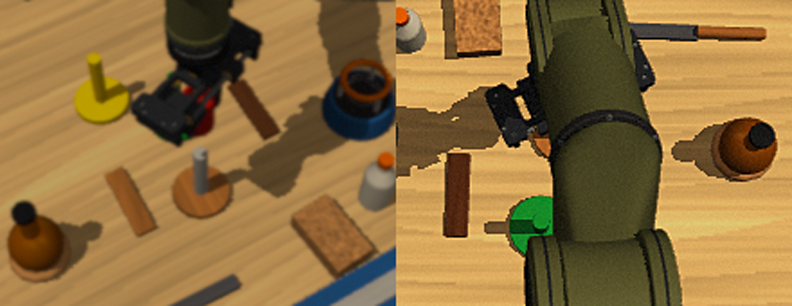

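```bash
python3 -m creep '[[0.01,-0.0025,0,0],[0.03,-0.0025,-0.0005,0],[0.055,-0.0025,-0.0005,0],[0.08,-0.0025,-0.0005,0],[0.1,-0.0025,-0.0005,0],[0.115,-0.0025,-0.0005,0],[0.125,-0.0025,-0.0005,0],[0.13,-0.0025,-0.0005,0],[0.131,-0.0025,-0.0005,0],[0.131,-0.0025,-0.0005,0],[0.131,-0.0025,-0.0005,0]]'; python3 g.py '.603,-.023,.098'
```

```text
time_s: 6.92
position: [0.6034, -0.0207, 0.2476]
tcp_rot: [155.0, 89.9, -1.2]
ft_force: [-0.2, -0.5, 0.2]
width: 0.498
t 6.92 grasp [ 0.6037 -0.0207  0.1006] F [-0.2 -0.5  0.2] w 0.0439 q [  0.  50.  -5. 100.   7.  30. -75.]
xax [ 0.002 -0.    -1.   ] yax [ 0.405 -0.914  0.001]
.603,-.023,.098 shift [0.0026 0.0018 0.0016]
```

```bash
python3 -m creep '[[0.001,0.001,0.001,0],[0.002,0.001,0.001,0],[0.002,0.001,0.001,0]]'; python3 g.py; python3 -m creep '[[0,0,0,0],[0,0,0,0],[0,0,0,0],[0,0,0,0],[0,0,0,0],[0,0,0,0],[0,0,0,0]]' 0.088 20; python3 -m creep '[[-0.01,0,0,0],[-0.03,0,0,0],[-0.06,0,0,0],[-0.09,0,0,0],[-0.12,0,0,0],[-0.14,0,0,0],[-0.15,0,0,0],[-0.15,0,0,0],[-0.15,0,0,0]]' ; python3 g.py '.575,-.28,.24'
```

```text
time_s: 7.17
position: [0.6026, -0.0222, 0.2451]
tcp_rot: [140.8, 90.0, -15.4]
ft_force: [1.0, -0.5, -0.4]
width: 0.501
t 7.17 grasp [ 0.6027 -0.0222  0.0981] F [ 1.  -0.5 -0.4] w 0.0442 q [  0.  50.  -5. 100.   8.  30. -75.]
xax [ 0.001 -0.    -1.   ] yax [ 0.405 -0.915  0.   ]
time_s: 7.75
position: [0.6025, -0.022, 0.2447]
tcp_rot: [127.3, 90.0, -28.8]
ft_force: [0.3, 0.1, -0.3]
width: 0.989
time_s: 8.5
position: [0.6022, -0.022, 0.3946]
tcp_rot: [22.4, 90.0, -133.7]
ft_force: [0.3, -0.2, 0.2]
width: 0.999
t 8.5 grasp [ 0.6022 -0.022   0.2476] F [ 0.3 -0.2  0.2] w 0.088 q [  1.  38.  -6.  95.   5.  48. -73.]
xax [-0. -0. -1.] yax [ 0.405 -0.914  0.   ]
.575,-.28,.24 shift [0.0076 0.2249 0.1293]
```

```bash
cat > f.py <<'E'
from h import *
cs=[cam("scene"),cam("top")]
f0=cs[0][0]["color"]
def blob(c,cond,uv,w):
    hsv=cv2.cvtColor(c[0]["color"],cv2.COLOR_RGB2HSV).astype(int);m=cond(*np.moveaxis(hsv,2,0)).astype(np.uint8)
    b=np.zeros_like(m);u,v=map(int,uv);b[v-w:v+w,u-w:u+w]=1
    n,l,s,_=cv2.connectedComponentsWithStats(m*b);return (l==1+np.argmax(s[1:,4])).astype(np.uint8)
am=lambda H,S,V:((H>8)&(H<20)&(S>215)&(V<170))
for k,P in((0,[.575,-.28,.046]),(1,[.575,-.28,.046])):
    uv=proj(cs[k],P); m=blob(cs[k],lambda H,S,V:(V<45)&(S<200),proj(cs[k],[.575,-.28,.139]),14)
    mod=circ(.017,.143) if k else np.r_[circ(.017,.143),circ(.017,.131)]
    print("stopper",k,m.sum(),fit([cs[k]]*2,[m,m],mod,[.575,-.28])[0])
m=mask(cs[0],"red",proj(cs[0],[.603,-.023,.093]),22)
print("cup",m.sum(),fit([cs[0]]*2,[m,m],np.r_[circ(.0225,.062),circ(.0225,.124)],[.603,-.023])[0])
c=f0[190:330,180:370];d=cs[1][0]["color"][170:310,320:510]
cv2.imwrite("pics/a3.png",cv2.resize(np.hstack([c,d]),None,fx=2.1,fy=2.1,interpolation=2)[:,:,::-1])
E
python3 f.py
```

```text
size obs [12. 11.] model [15.1 14.9]
size obs [12. 11.] model [15.1 14.9]
stopper 0 115 [0.5767, -0.2804]
size obs [12. 14.] model [14.5 14.3]
size obs [12. 14.] model [14.5 14.3]
stopper 1 148 [0.5737, -0.2784]
size obs [15. 25.] model [17.6 27. ]
size obs [15. 25.] model [17.6 27. ]
cup 346 [0.6016, -0.022]
```

View pics/a3.png

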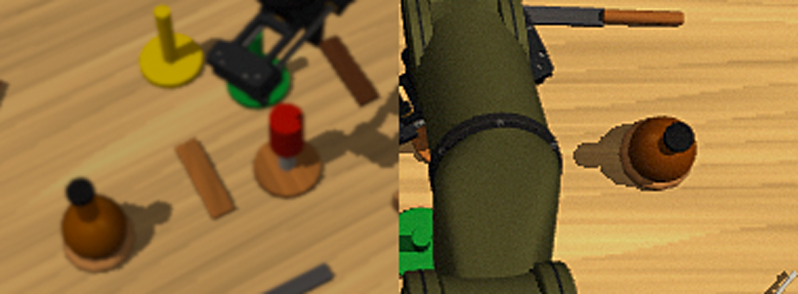

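The cup hangs upright on the steel peg at (0.602,-0.022), clear of the fingers. The flask stands at (0.575,-0.280). Going to the flask.

```bash
python3 -m creep '[[0,0.013,0.0075,0],[0,0.035,0.02,0],[0,0.065,0.037,0],[0,0.097,0.056,0],[0,0.13,0.075,0],[0,0.163,0.094,0],[0,0.19,0.109,0],[0,0.21,0.121,0],[0,0.22,0.127,0],[0,0.225,0.129,0],[0,0.225,0.129,0],[0,0.225,0.129,0]]'; python3 -m creep '[[0,0,0,0],[0,0,0,0]]'>/dev/null;python3 g.py '.575,-.28,.112'
```

```text
time_s: 9.6
position: [0.5762, -0.2779, 0.3941]
tcp_rot: [-100.7, 89.9, 103.3]
ft_force: [0.6, 0.2, -0.7]
width: 0.996
t 9.77 grasp [ 0.5763 -0.2776  0.2478] F [-0.7 -0.5  0.7] w 0.0881 q [ 26.  41.  -8.  88.   7.  52. -50.]
xax [ 0.     0.001 -1.   ] yax [ 0.408 -0.913 -0.001]
.575,-.28,.112 shift [0.1358 0.0017 0.0023]
```

```bash
python3 -m creep '[[0.02,0.0015,0.0015,0],[0.05,0.0015,0.0015,0],[0.08,0.0015,0.0015,0],[0.11,0.0015,0.0015,0],[0.127,0.0015,0.0015,0],[0.136,0.0015,0.0015,0],[0.136,0.0015,0.0015,0],[0.136,0.0015,0.0015,0],[0.136,0.0015,0.0015,0]]'; python3 g.py '.575,-.28,.112'; python3 -m creep '[[0,0,0,0],[0,0,0,0],[0,0,0,0],[0,0,0,0],[0,0,0,0],[0,0,0,0],[0,0,0,0],[0,0,0,0],[0,0,0,0],[0,0,0,0],[0,0,0,0],[0,0,0,0]]' 0.01 40;python3 g.py
```

```text
time_s: 10.52
position: [0.5757, -0.2818, 0.2603]
tcp_rot: [135.7, 89.8, -20.4]
ft_force: [0.0, 0.3, 0.0]
width: 0.999
t 10.52 grasp [ 0.5761 -0.282   0.1133] F [0.  0.3 0. ] w 0.088 q [ 26.  51.  -7.  93.   9.  36. -52.]
xax [ 0.003 -0.001 -1.   ] yax [ 0.405 -0.914  0.002]
.575,-.28,.112 shift [ 0.0013 -0.0023  0.0002]
time_s: 11.52
position: [0.5748, -0.2818, 0.2587]
tcp_rot: [-70.1, 90.0, 133.8]
ft_force: [-0.3, -0.9, 0.7]
width: 0.361
t 11.52 grasp [ 0.5748 -0.2818  0.1117] F [-0.3 -0.9  0.7] w 0.0318 q [ 26.  51.  -7.  93.   9.  36. -52.]
xax [-0.  0. -1.] yax [ 0.405 -0.914 -0.   ]
```

```bash
python3 -m creep '[[0,0,0,0],[0,0,0,0],[0,0,0,0],[0,0,0,0],[0,0,0,0],[0,0,0,0]]';python3 g.py
```

```text
time_s: 12.02
position: [0.5748, -0.2819, 0.2587]
tcp_rot: [-56.6, 90.0, 147.3]
ft_force: [-0.6, 1.3, -0.4]
width: 0.364
t 12.02 grasp [ 0.5748 -0.2818  0.1117] F [-0.6  1.3 -0.4] w 0.0321 q [ 26.  51.  -7.  93.   9.  36. -52.]
xax [-0.  0. -1.] yax [ 0.405 -0.914 -0.   ]
```

Fingers stopped at 32 mm instead of 26. Looking before going on.

```bash
python3 - <<'E'
from h import *
cs=[cam("scene"),cam("top")]
c=cs[0][0]["color"][230:340,150:290];d=cs[1][0]["color"][190:300,390:530]
cv2.imwrite("pics/a4.png",cv2.resize(np.hstack([c,d]),None,fx=2.8,fy=2.8,interpolation=2)[:,:,::-1])
E
```

```text
(no output)
```

View pics/a4.png

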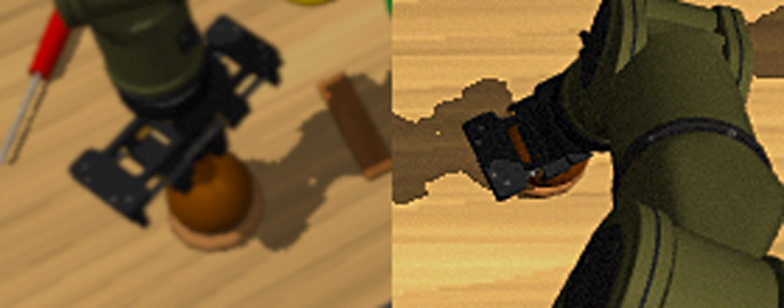

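The picture is inconclusive, but the reading fits the stopper's 34 mm: the cup's 45 mm read as 44, so the finger pads probably catch the stopper's edge. Reopening and going 5 mm lower.

```bash
python3 -m creep '[[0,0,0,0],[0,0,0,0],[0,0,0,0],[0,0,0,0],[0.003,0,0,0],[0.005,0,0,0],[0.005,0,0,0],[0.005,0,0,0]]' 0.06 40;python3 g.py;  python3 -m creep '[[0,0,0,0],[0,0,0,0],[0,0,0,0],[0,0,0,0],[0,0,0,0],[0,0,0,0],[0,0,0,0],[0,0,0,0]]' 0.01 40;python3 g.py
```

```text
time_s: 12.78
position: [0.5748, -0.2819, 0.2534]
tcp_rot: [-45.9, 90.0, 158.0]
ft_force: [0.2, 0.0, -0.6]
width: 0.679
t 12.78 grasp [ 0.5747 -0.2818  0.1064] F [ 0.2  0.  -0.6] w 0.0598 q [ 26.  52.  -7.  93.   9.  36. -52.]
xax [-0.  0. -1.] yax [ 0.405 -0.914 -0.   ]
time_s: 13.45
position: [0.5746, -0.2819, 0.2533]
tcp_rot: [-39.7, 90.0, 164.2]
ft_force: [0.0, -0.6, -3.8]
width: 0.286
t 13.45 grasp [ 0.5745 -0.2818  0.1063] F [ 0.  -0.6 -3.8] w 0.0252 q [ 26.  52.  -7.  93.   9.  36. -52.]
xax [-0.001  0.    -1.   ] yax [ 0.405 -0.914 -0.001]
```

Now 25 mm: a proper neck grip about 100 mm above the flask's bottom. Raising the grip force and lifting.

```bash
python3 -m creep '[[-0.003,0,0,0],[-0.01,0,0,0],[-0.025,0,0,0],[-0.045,0,0,0],[-0.07,0,0,0],[-0.095,0,0,0],[-0.12,0,0,0],[-0.14,0,0,0],[-0.152,0,0,0],[-0.157,0,0,0],[-0.157,0,0,0],[-0.157,0,0,0]]' 0.01 55; python3 g.py '.6,.275,.263'; python3 - <<'E'
from h import *
cs=[cam("scene"),cam("top")]
c=cs[0][0]["color"][170:340,130:350]
cv2.imwrite("pics/a5.png",cv2.resize(c,None,fx=2.5,fy=2.5,interpolation=2)[:,:,::-1])
E
```

```text
time_s: 14.45
position: [0.5745, -0.2818, 0.4104]
tcp_rot: [-40.0, 90.0, 163.9]
ft_force: [-0.9, -0.6, -2.5]
width: 0.281
t 14.45 grasp [ 0.5744 -0.2818  0.2634] F [-0.9 -0.6 -2.5] w 0.0248 q [ 26.  40.  -8.  87.   7.  54. -50.]
xax [-0.001  0.    -1.   ] yax [ 0.405 -0.914 -0.001]
.6,.275,.263 shift [ 0.0005 -0.4987 -0.2488]
```

View pics/a5.png

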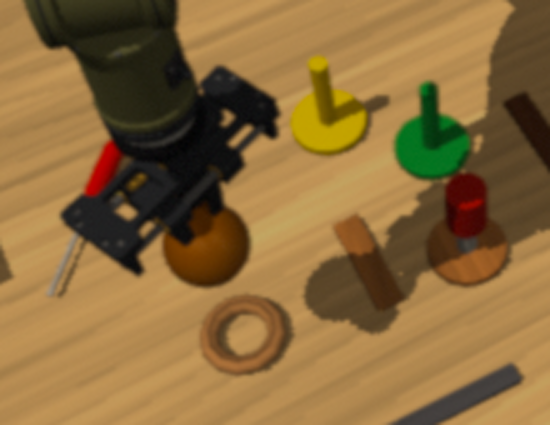

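The flask is held clear of its rest and the cup still hangs. Carrying it to the ring in two legs.

```bash
python3 -m creep '[[0,-0.009,-0.0045,0],[0,-0.025,-0.0125,0],[0,-0.047,-0.0235,0],[0,-0.072,-0.036,0],[0,-0.098,-0.049,0],[0,-0.124,-0.062,0],[0,-0.15,-0.075,0],[0,-0.176,-0.088,0],[0,-0.2,-0.1,0],[0,-0.222,-0.111,0],[0,-0.238,-0.119,0],[0,-0.246,-0.123,0]]'; python3 -m creep '[[0,0,0,0],[0,0,0,0]]'>/dev/null; python3 g.py '.6,.275,.263'
```

```text
time_s: 15.55
position: [0.5874, -0.0026, 0.4101]
tcp_rot: [-89.5, 89.8, 114.7]
ft_force: [0.5, 0.6, -2.2]
width: 0.281
t 15.72 grasp [ 0.5874 -0.0076  0.2633] F [ 0.3 -0.3 -2.7] w 0.0249 q [  0.  36.  -7.  96.   6.  48. -75.]
xax [-0.001 -0.001 -1.   ] yax [ 0.405 -0.914  0.001]
.6,.275,.263 shift [ 0.     -0.2533 -0.126 ]
```

```bash
python3 -m creep '[[0,-0.009,-0.0045,0],[0,-0.025,-0.0125,0],[0,-0.047,-0.0235,0],[0,-0.072,-0.036,0],[0,-0.098,-0.049,0],[0,-0.126,-0.063,0],[0,-0.154,-0.077,0],[0,-0.182,-0.091,0],[0,-0.207,-0.103,0],[0,-0.23,-0.1145,0],[0,-0.245,-0.122,0],[0,-0.253,-0.126,0]]'; python3 -m creep '[[0,0,0,0],[0,0,0,0],[0,0,0,0],[0,0,0,0]]'>/dev/null; python3 g.py '.6,.275,.263' '.6,.275,.18'; python3 - <<'E'
from h import *
cs=[cam("scene"),cam("top")]
c=cs[0][0]["color"][110:270,310:490];d=cs[1][0]["color"][150:310,130:310]
cv2.imwrite("pics/a6.png",cv2.resize(np.hstack([c,d]),None,fx=2.2,fy=2.2,interpolation=2)[:,:,::-1])
E
```

```text
time_s: 16.72
position: [0.6003, 0.2774, 0.4104]
tcp_rot: [-97.4, 89.9, 106.5]
ft_force: [0.9, 0.3, -2.5]
width: 0.285
t 17.05 grasp [0.6012 0.2725 0.2637] F [ 0.5 -0.1 -2.5] w 0.0246 q [-26.  42.  -5.  83.   4.  56. -98.]
xax [ 0.    -0.002 -1.   ] yax [ 0.402 -0.916  0.002]
.6,.275,.263 shift [ 0.0007 -0.0028  0.    ]
.6,.275,.18 shift [ 0.0837 -0.003  -0.    ]
```

View pics/a6.png

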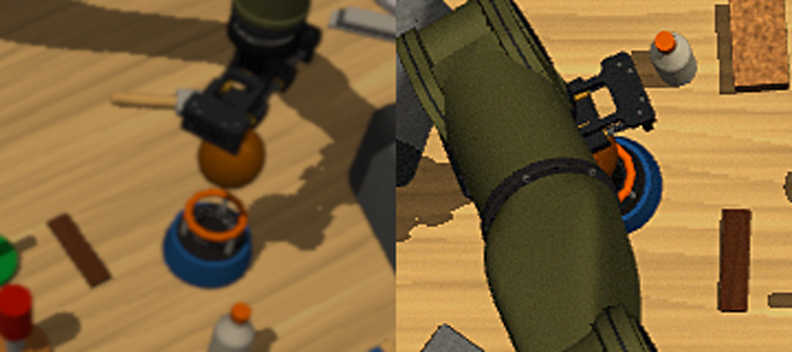

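The flask is over the ring and upright. Quick check of the ball centre by fitting a circle to its lower contour.

```bash
cat > b.py <<'E'
import sys; from h import *
g=np.array(eval(sys.argv[1])); c=cam("scene"); b=g-[0,0,.060]; uv=proj(c,b)
hsv=cv2.cvtColor(c[0]["color"],cv2.COLOR_RGB2HSV).astype(int);H,S,V=np.moveaxis(hsv,2,0)
m=((H>8)&(H<20)&(S>205)&(V<175)).astype(np.uint8); u,v=uv.astype(int); k=np.zeros_like(m);k[v-22:v+24,u-24:u+24]=1
cn=max(cv2.findContours(m*k,cv2.RETR_EXTERNAL,cv2.CHAIN_APPROX_NONE)[0],key=cv2.contourArea)[:,0]
p=cn[cn[:,1]>uv[1]-3]
s=least_squares(lambda x:np.hypot(p[:,0]-x[0],p[:,1]-x[1])-x[2],[*uv,17],loss="soft_l1").x
d=np.linalg.norm(c[1]@b+c[2]); print("expected",uv,c[0]["fx"]*.04/d,"fit",s)
q=at_z(c,s[:2],b[2]); print("ball xy at that z",q, "scene: proj err mm",(q-b)*1e3)
E
python3 b.py '.6012,.2725,.2637'
```

```text
expected [414.33436373 180.23593845] 15.059707056051145 fit [414.53410595 182.81041748  12.06807927]
ball xy at that z [0.60837734 0.26779963 0.2037    ] scene: proj err mm [ 7.17734454 -4.70036723  0.        ]
```

The column matches. The fitted radius came out too small (shading), but the bottom edge agrees with the expected one. Descending.

```bash
python3 -m creep '[[0.01,-0.002,0,0],[0.025,-0.003,0,0],[0.045,-0.003,0,0],[0.06,-0.003,0,0],[0.072,-0.003,0,0],[0.08,-0.003,0,0],[0.084,-0.003,0,0],[0.084,-0.003,0,0],[0.084,-0.003,0,0],[0.084,-0.003,0,0]]'; python3 g.py '.6,.275,.175' '.6,.275,.162'
```

```text
time_s: 18.03
position: [0.5997, 0.2781, 0.3276]
tcp_rot: [-176.6, 89.9, 27.3]
ft_force: [0.3, 0.2, -1.9]
width: 0.282
t 18.03 grasp [0.5999 0.2783 0.1806] F [ 0.3  0.2 -1.9] w 0.0248 q [-26.  47.  -5.  87.   5.  46. -99.]
xax [ 0.002  0.001 -1.   ] yax [ 0.405 -0.914 -0.   ]
.6,.275,.175 shift [0.0056 0.003  0.0013]
.6,.275,.162 shift [0.0186 0.003  0.0013]
```

```bash
python3 -m creep '[[0,0,0,0],[0,0,0,0],[0,0,0,0],[0,0,0,0]]'>/dev/null; python3 g.py '.6,.275,.175'; python3 -m creep '[[0.002,0.001,0.0005,0],[0.004,0.0015,0.0005,0],[0.006,0.0015,0.0005,0],[0.007,0.0015,0.0005,0],[0.007,0.0015,0.0005,0],[0.007,0.0015,0.0005,0],[0.007,0.0015,0.0005,0]]'; python3 g.py '.6,.275,.162'
```

```text
t 18.37 grasp [0.5994 0.278  0.18  ] F [-0.4 -0.6 -4. ] w 0.0251 q [-26.  47.  -5.  87.   5.  46. -99.]
xax [ 0.  0. -1.] yax [ 0.405 -0.914  0.   ]
.6,.275,.175 shift [0.005  0.003  0.0007]
time_s: 18.95
position: [0.5996, 0.2759, 0.32]
tcp_rot: [100.2, 90.0, -56.0]
ft_force: [-1.7, -2.4, 3.9]
width: 0.283
t 18.95 grasp [0.5997 0.2758 0.173 ] F [-1.7 -2.4  3.9] w 0.025 q [-26.  48.  -5.  88.   5.  45. -99.]
xax [ 0.    -0.001 -1.   ] yax [ 0.404 -0.915  0.001]
.6,.275,.162 shift [0.011  0.0008 0.0001]
```

```bash
python3 -m creep '[[0.001,0.0005,0.001,0],[0.003,0.0005,0.001,0],[0.005,0.0005,0.001,0],[0.006,0.0005,0.001,0],[0.006,0.0005,0.001,0],[0.006,0.0005,0.001,0]]'>/dev/null; python3 g.py '.6,.275,.162'
```

```text
t 19.45 grasp [0.5994 0.2754 0.1671] F [-0.1 -2.7  6. ] w 0.0249 q [-26.  48.  -5.  88.   5.  44. -99.]
xax [ 0.001  0.    -1.   ] yax [ 0.405 -0.915  0.   ]
.6,.275,.162 shift [ 0.0051  0.0006 -0.0004]
```

```bash
python3 -m creep '[[0.001,0.0005,0,0],[0.002,0.001,0,0],[0.003,0.001,0,0],[0.004,0.001,0,0],[0.004,0.001,0,0],[0.004,0.001,0,0]]'>/dev/null; python3 g.py;  python3 -m creep '[[0.001,0.0005,0,0],[0.002,0.0005,0,0],[0.003,0.0005,0,0],[0.003,0.0005,0,0],[0.003,0.0005,0,0]]'>/dev/null; python3 g.py
```

```text
t 19.95 grasp [0.5995 0.2747 0.1633] F [-1.2 -2.3  8.2] w 0.0249 q [-26.  48.  -5.  88.   5.  44. -99.]
xax [ 0.001  0.    -1.   ] yax [ 0.405 -0.914  0.   ]
t 20.37 grasp [0.5996 0.2743 0.1619] F [-4.6 -3.7 16.7] w 0.0245 q [-26.  48.  -5.  88.   5.  43. -99.]
xax [ 0.001  0.001 -1.   ] yax [ 0.405 -0.914 -0.   ]
```

The force jumped from 8 to 17 N within 1.4 mm, so the ring should be at its stop. Holding, then verifying by picture.

```bash
python3 -m creep '[[0,0,0.0003,0],[0,0,0.0003,0],[0,0,0.0003,0],[0,0,0.0003,0],[0,0,0.0003,0],[0,0,0.0003,0],[0,0,0.0003,0],[0,0,0.0003,0],[0,0,0.0003,0]]'>/dev/null; python3 g.py; python3 - <<'E'
from h import *
cs=[cam("scene"),cam("top")]
m=mask(cs[0],"red",proj(cs[0],[.603,-.023,.093]),22)
print("cup",m.sum(),fit([cs[0]]*2,[m,m],np.r_[circ(.0225,.062),circ(.0225,.124)],[.603,-.023])[0])
m=mask(cs[0],"orange",proj(cs[0],[.6,.275,.078]),24); p=np.argwhere(m)[:,::-1]
print("ring px bbox",p.min(0),p.max(0))
for z in(.086,.074):
    q=np.array([proj(cs[0],a+[.6,.275,0]) for a in np.r_[circ(.041,z),circ(.036,z+.005),circ(.036,z-.005)]]); print(z,q.min(0),q.max(0))
c=cs[0][0]["color"][150:300,270:450];d=cs[1][0]["color"][160:310,180:360]
cv2.imwrite("pics/a7.png",cv2.resize(np.hstack([c,d]),None,fx=2.2,fy=2.2,interpolation=2)[:,:,::-1])
E
```

```text
t 21.12 grasp [0.5995 0.2742 0.1619] F [-4.  -4.5 16.4] w 0.0248 q [-26.  48.  -5.  88.   5.  43. -99.]
xax [ 0.002  0.001 -1.   ] yax [ 0.405 -0.914 -0.   ]
size obs [14. 25.] model [17.6 27. ]
size obs [14. 25.] model [17.6 27. ]
cup 345 [0.6012, -0.0224]
ring px bbox [393 205] [415 221]
0.086 [393.08669864 195.07443418] [422.5910447  218.66330457]
0.074 [392.5421278  197.65600445] [421.8196548  221.15230599]
```

View pics/a7.png

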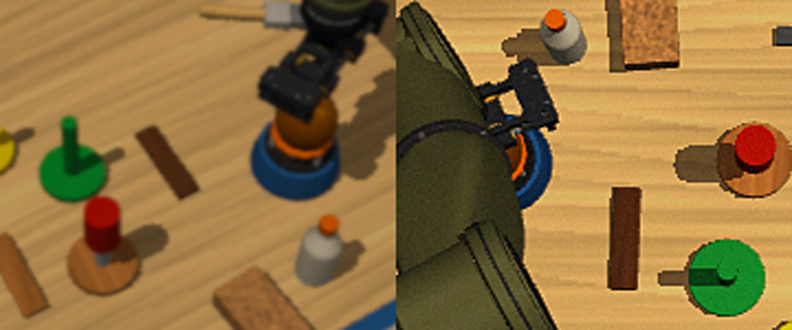

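The ring's lower edge is at row 221. The model gives 221 for pressed and 219 for up. The flask is upright in the ring and the cup still hangs, so I'm handing in.

```bash
python3 -c "
from plant import r
print(r.job_done())"; python3 g.py
```

```text
the job is handed in; nothing more can be done
None
the job is handed in; nothing more can be done
```

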